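# Walk the power supply home into its docking frame

## Robot

A 6-joint arm with a two-finger parallel gripper is mounted at the origin on a cart in front of the work surface, level with it; the furniture and walls round the work are solid. World frame = base frame: x ahead of the robot, y to its left, z up, the work surface at z = 0. Lengths are in mm, angles in rad, forces in N, time in s.
With the tool pointing down it reaches from about 275 to 750 mm from the base axis. Payload 10.2 kg.
Tool frame: the origin (TCP) lies midway between the tips of the shut fingers; the grasp point (between the pads) lies 19 mm behind it; z points along the fingers, y is the direction in which the jaws open and shut (so a half turn about z gives the same grasp; the last joint's range is limited). The gripper opens to 88 mm and grips with 3 to 60 N. Pads are 18 mm wide; open, the fingers measure 123 mm over their backs; the gripper's body (75 mm by 187 mm) begins 45 mm behind the grasp point.
Start: joints at [-1.405, 0.313, 1.498, -0, 1.331, -0.223], TCP at [199.004, -485.828, 238.72] pointing down, gripper open.
Joint ranges: [-2.94, 2.94], [-0.97, 2.17], [0.19, 2.56], [-1.23, 4.37], [0.02, 3.11], [-2.88, 2.88]. Speed limits (rad/s): [2.39, 2.39, 3.01, 3.14, 3.14, 3.14].

## Interface

Orientations are given as a unit quaternion [x, y, z, w].
In Python, from workcell import robot gives the robot as it stands.
- The arm moves only by the tool jog_arm, never from a script. Its argument "plan" is text: rows parted by semicolons, each of 5 numbers parted by spaces: the shift along the tool's x, y, z in mm, then the turn about the tool's z in degrees, then the finger opening in mm, from 0 to 88.1. In form: dx dy dz roll grip; .... A call has 1 to 20 rows; each row shifts and turns the commanded pose from where the row before left it, along the tool's axes as they then stand; what a row does not reach is not made up. A row lasts 1/12 s, in which the tool goes at most 41.7 mm and 7.16 degrees, less where a joint would pass 70% of its speed; a pose out of reach is approached as far as the arm can. A call is refused whole if a number of a shift passes 41.7 or a number of a turn 7.16, either way. A call with a gripper value outside its range is refused whole. The fingers move at their own pace and stop on an object; "force" is the grip in N (left out, the last holds). Time passes only in rows, so rows that do not move let the fingers close. It gives the time, the measured TCP pose, the force and the opening at its end, in the units of the state.
- robot.get_state(): the state, without advancing time (a new reading comes with each control period).
- robot.grab_frame(name): name is "scene" or "top"; returns the picture (420x560x3 uint8, blue, green, red); there is no depth.
- robot.calibration(name): a dict with "mtx" (3x3 intrinsics, pixels), "k1" (the pictures are not rectified: a ray, as slopes to the right and down, at radius r is drawn at 1 + k1 r^2 times it, then the intrinsics apply), "world_to_cam" (4x4, takes a point from world to camera coordinates). Camera axes: x right, y down, z forward; pixel columns grow to the right and rows downward; lengths in mm; the calibration is good to about 2 mm. A picture is of the moment at which its call begins. calibration takes no time and is no camera call.
- robot.close_job(): hands the job in, once; it reports no verdict.
Trained networks look in the newest picture that a camera, given by its name, has taken for a name from the list of things; names that differ only in an ending like _2 or _b are one class to them, and where a whole thing is asked for, a point or a joint stands for the part that bears it (a point fixed in the world has none). Each returns a list of dicts, best first, with "confidence" (0 to 1); they miss things now and then, are a little off and sometimes report something else, mostly with a low value. They report only what shows in the picture. A call takes as long as a camera call.
- robot.silhouettes(camera, target): "pixels" (420x560 bool, what is visible of it) and "bbox" ([left, top, width, height] in pixels, round what is visible of it).
The state is a dict: "time": time; "joint_positions": joint angles; "joint_vel": joint speeds; "effort": joint torques, N m; "eef_pos": TCP position; "eef_rot": TCP orientation; "force": force on the tool from outside, world axes, zero at the start; "wrist_torque": the same for the moment, N m; "grip_width": finger opening in mm.
Only numpy, scipy, OpenCV 4.12 (cv2) and the standard library are available. Lean on these libraries where they do the work, as an engineer would, in place of code of your own. Each camera call takes 0.05 s, during which the arm holds its last target. There are 200 camera calls.

## Task

Walk the wide power-supply case forward along the worktop into the docking frame (two rails and a cross bar) by alternating gentle pushes on the two grey bumpers at its rear corners, until both front corners are at the frame's two stops; then mate its contacts by pressing the left and after it the right corner firmly home against its stop, each with about 15 N on the bumper, and back off, leaving both corners fully home. Touch the case nowhere but on those two bumpers, never push with more than 25 N, never let it slew more than about 20 degrees from the frame's direction, and keep it flat on the worktop. Leave the things lying beside the frame where they are.

Things in the scene. Friction and masses are not known exactly. Their poses are not given: they have to be found in the camera images.
- case: Power-supply case: grey box with vent slots, 100 mm deep (x), 190 mm wide (y), too big to grasp, top 48 mm above the worktop, about 0.9 kg (varies by a fifth), on four plastic glide feet (36 mm ahead/behind, 80 mm to the sides). Origin: centre of its footprint, on the worktop; x forward to the frame, y its left. Rear face (x = -50 mm): a terminal strip 116 mm wide in the middle, 3.5 mm proud; do not touch.
- bumper_left: Origin: centre of the rear face of the left bumper (case's +y), a smooth grey plastic block 30 mm wide, 36 mm high (8 to 44 mm above the worktop), 10 mm proud of the rear face: 60 mm behind and 80 mm left of the case's origin, 26 mm up. Pushing forward here turns the case clockwise seen from above, about a point some 90 mm right of its centre: the centre advances about 9 mm per 0.1 rad.
- bumper_right: The same on the right bumper, 60 mm behind and 80 mm right of the case's origin; pushing here turns the case anticlockwise about a point some 90 mm left of its centre. Free of the frame, one corner push takes roughly 2 to 6 N; moving the pins too, 5 to 9 N. The bumpers are hard and yield only a little.
- front_left (a point): Point on the case's flat front face (50 mm ahead of its origin), 75 mm left of the middle, 13.5 mm above the worktop; it meets the left stop when home.
- front_right (a point): Point on the case's front face 75 mm right of the middle; it meets the right stop when home.
- rails: Two fixed aluminium guide rails, 34 mm high. Origin as the dock's (same place, same axes). Inner faces 196 mm apart (3 mm play each side of the case) from x = -10 mm to the cross bar; nearer the robot they flare out as a lead-in, about 236 mm apart at x = -66 mm. A skewed case pushed on one corner wedges here and the force climbs; pushing the other corner frees it.
- dock: The docking frame's far cross bar, 34 mm high, fixed, near face at x = +62 mm, with two steel contact pins and two black stops. Origin: on the worktop, on the frame's middle line, about where the case's origin lies when home; x points into the frame (away from the robot), y left. The case's front meets the pins (75 mm left and right, 27 mm up) at x = +42 mm; they slide back under about 2 N each and stay there.
- stops (a point): Middle between the two black stops (75 mm left and right, 13.5 mm up) as nominally set: 50 mm ahead of the dock's origin. A point of the frame, not of the stops: they are set by screws and are really anywhere from 4 mm nearer to 4 mm further, both alike, which only feeling tells. They are hard: pressing on against them, or against a wedge, soon exceeds 25 N.
- gauge_block: Bystander: ground steel block with holes, 50x75x25 mm, loose, beside the left rail. Origin at the centre of its underside.
- torch: Bystander: black pocket torch, 126 mm long, 30 mm thick, lying loose beside the right rail. Origin at its underside.
- tensile_bar: Bystander: small printed test bar, 60x12x8 mm, loose, left of the frame's mouth. Origin at its underside.
- thumb_screw: Bystander: knurled thumb screw 17 mm wide, 22 mm high, standing loose on its head right of the frame's mouth. Origin at its underside.

How it is judged:
By the outcome, as a careful person would: the job done as asked, in the order asked, and still so for the second after the job is handed in, with the robot touching nothing.
It also fails if it takes over 72 s, if anything falls off the work surface, if the arm or the gripper's body presses on something with over 40 N, if the wrist force passes 120 N, or if a joint passes its speed limit or range.

## Working session

There is one attempt and no reset: what is moved stays moved. The work goes in short steps, Python scripts to look and compute and a tool call to move; the robot and the scene stay as the last step left them, time stands still between calls to the robot, and variables do not carry over. Pictures are saved under pics/ and viewed, about 8 in all and at most 12, crops included, and the job is handed in when it is done.

Besides the shell and the picture viewer there is one more tool, called after "Request:" by a JSON object that holds its "op" and its "data", one argument or row to a line. jog_arm: Moves the arm, as the interface text tells. Its arguments: {"type":"object","properties":{"plan":{"type":"string"},"force":{"type":"number"}},"required":["plan"]}

```bash
mkdir -p pics; cat > h.py <<'E'
import numpy as np, cv2
from workcell import robot
def ray(cam,uv):
    c=robot.calibration(cam);K=np.array(c["mtx"]);T=np.array(c["world_to_cam"]);k=c["k1"]
    uv=np.atleast_2d(uv).astype(float)
    d=np.c_[(uv[:,0]-K[0,2])/K[0,0],(uv[:,1]-K[1,2])/K[1,1]]
    s=d.copy()
    for _ in range(20): s=d/(1+k*(s**2).sum(1,keepdims=True))
    R=T[:3,:3]; return -R.T@T[:3,3], np.c_[s,np.ones(len(s))]@R
def onz(cam,uv,z):
    o,r=ray(cam,uv); return o+r*((z-o[2])/r[:,2])[:,None]
def proj(cam,P):
    c=robot.calibration(cam);K=np.array(c["mtx"]);T=np.array(c["world_to_cam"]);k=c["k1"]
    q=np.atleast_2d(P)@T[:3,:3].T+T[:3,3]; s=q[:,:2]/q[:,2:]
    s=s*(1+k*(s**2).sum(1,keepdims=True)); return s*[K[0,0],K[1,1]]+[K[0,2],K[1,2]]
E
python3 - <<'E'
from h import *
for c in("top","scene"):
    im=robot.grab_frame(c); cv2.imwrite(f"pics/{c}0.png",im)
    o,_=ray(c,[[280,210]]);print(c,o,robot.calibration(c)["k1"])
    for t in("case","bumper_left","bumper_right","rails","dock"):
        for r in robot.silhouettes(c,t)[:3]:
            p=r["pixels"];ys,xs=np.nonzero(p);print(t,round(r["confidence"],2),r["bbox"],xs.mean().round(1),ys.mean().round(1),p.sum(), cv2.minAreaRect(np.c_[xs,ys].astype(np.float32)))
s=robot.get_state();print({k:np.round(v,3) for k,v in s.items()})
E
```

```text
top [469.03301294  38.39404178 899.84455714] -0.09030077710906004
case 0.64 [215.1, 192.2, 87.6, 62.1] 257.3 223.9 4278 ((257.6802062988281, 224.4771728515625), (87.7763671875, 52.1528434753418), 4.085616588592529)
bumper_left 0.55 [210.1, 200.1, 90.6, 56.7] 257.9 223.8 4268 ((257.77752685546875, 224.80401611328125), (88.06568145751953, 51.237709045410156), 3.9724960327148438)
rails 0.68 [156.4, 150.6, 40.1, 29.5] 178.6 163.7 810 ((178.5675811767578, 163.59458923339844), (35.18138122558594, 23.67345428466797), 9.462322235107422)
rails 0.61 [204.7, 150.3, 119.4, 63.3] 262.1 178.9 987 ((264.446533203125, 179.32211303710938), (114.52896881103516, 59.64662170410156), 5.339236736297607)
dock 0.8 [221.6, 138.8, 94.8, 24.6] 266.4 150.8 1243 ((266.567626953125, 152.12057495117188), (94.41339874267578, 17.180015563964844), 4.398705005645752)
dock 0.7 [212.8, 243.0, 14.8, 4.5] 220.2 245.0 75 ((220.07997131347656, 244.9399871826172), (14.283556938171387, 5.232590675354004), 8.130102157592773)
scene [ 306.56080609 -635.48329394  452.9428404 ] -0.00655733182354438
case 0.97 [218.5, 200.9, 71.1, 6
[... 860 characters left out ...]
, (67.88224792480469, 18.384777069091797), 45.0)
dock 0.53 [239.2, 243.7, 8.3, 15.7] 240.5 252.1 111 ((240.10891723632812, 251.589111328125), (19.303720474243164, 6.666749477386475), 84.2894058227539)
{'time': np.float64(0.6), 'joint_positions': array([-1.405,  0.313,  1.498, -0.   ,  1.331, -0.223]), 'joint_vel': array([ 0.001,  0.   , -0.002, -0.001,  0.001,  0.003]), 'effort': array([ 1.0000e-03, -4.0198e+01, -2.5235e+01,  7.0000e-02,  3.2000e-02,
       -0.0000e+00]), 'eef_pos': array([ 198.995, -485.813,  238.702]), 'eef_rot': array([ 0.981,  0.193, -0.   , -0.   ]), 'force': array([0.902, 0.05 , 0.301]), 'wrist_torque': array([ 0.008, -0.021, -0.014]), 'grip_width': np.float64(88.283)}
```

View pics/top0.png

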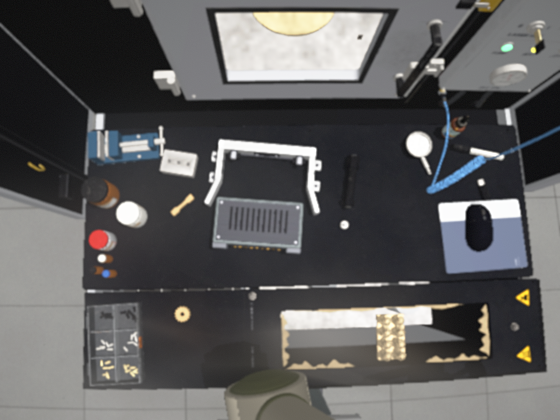

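View pics/scene0.png

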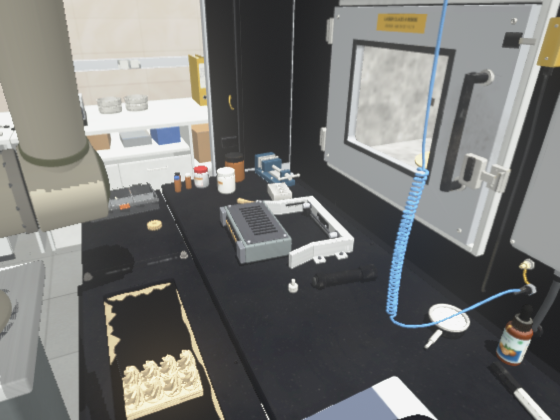

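The top picture shows the case around (258,224), slightly turned, with the frame above it: the bar around (267,150), the torch at (351,180) and the screw at (345,225). Next I'll enlarge that region.

```bash
python3 - <<'E'
from h import *
im=cv2.imread("pics/top0.png")[130:255,190:335]
im=cv2.resize(im,None,fx=5.5,fy=5.5*0.83/0.83,interpolation=cv2.INTER_CUBIC)[:600*2]
im=im[:int(125*5.5)]
im=cv2.resize(im,(696,600)); cv2.imwrite("pics/crop1.png",im) # 4.8x
g=cv2.convertScaleAbs(cv2.imread("pics/crop1.png"),alpha=1.0)
E
```

```text
(no output)
```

View pics/crop1.png

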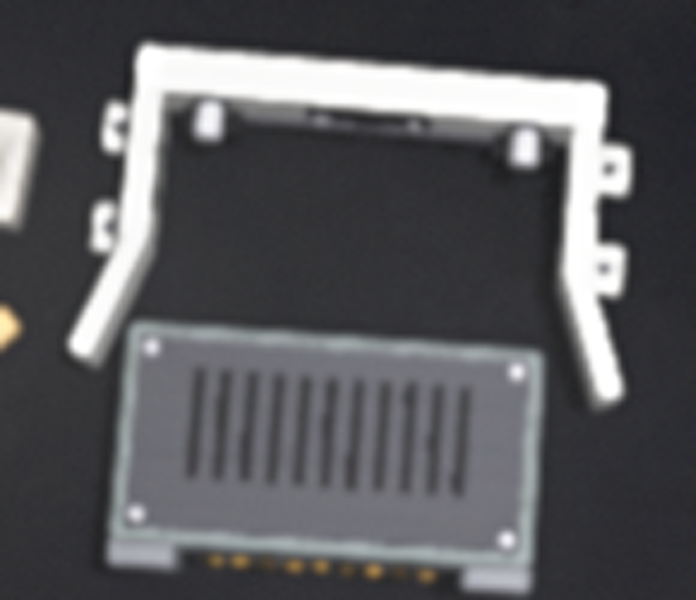

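The crop shows the case top corners at about (132,322), (543,352), (526,562) and (110,541), and the bar's near edge from (165,93) to (572,127). The left bumper is at (143,555) and the right one at (497,580).

```bash
cat >> h.py <<'E'
def fit(model,P):
    m=np.array(model,float);P=np.array(P)[:,:2];a=m-m.mean(0);b=P-P.mean(0)
    t=np.arctan2((a[:,0]*b[:,1]-a[:,1]*b[:,0]).sum(),(a*b).sum())
    R=np.array([[np.cos(t),-np.sin(t)],[np.sin(t),np.cos(t)]]);o=P.mean(0)-R@m.mean(0)
    return o,t,((m@R.T+o)-P).round(1)
E
python3 - <<'E'
from h import *
f=lambda a:np.array(a)/4.8+[190,130]-0.4
P=onz("top",f([(132,322),(543,352),(526,562),(110,541)]),48)
print(P.round(1)); o,t,r=fit([(50,95),(50,-95),(-50,-95),(-50,95)],P);print("case",o,t,r)
R=np.array([[np.cos(t),-np.sin(t)],[np.sin(t),np.cos(t)]])
print("bumpers",[o+R@[-60,s*80] for s in(1,-1)])
D=onz("top",f([(165,93),(572,127),(154,238),(562,272)]),34)
print(D.round(1)); od,td,r=fit([(62,98),(62,-98),(-10,98),(-10,-98)],D);print("dock",od,td,r)
Rd=np.array([[np.cos(td),-np.sin(td)],[np.sin(td),np.cos(td)]]);print("case in dock",Rd.T@(o-od),t-td)
print(onz("top",[(345,225),(182,204),(351,180)],10))
for s in(1,-1):
  for h in (44,26):
    print(proj("scene",np.r_[o+R@[-60,s*80],h]),proj("top",np.r_[o+R@[-60,s*80],h]))
E
```

```text
[[637.5 143.9  48. ]
 [619.7 -42.4  48. ]
 [524.5 -31.4  48. ]
 [538.3 153.9  48. ]]
case [580.0039095   55.99687255] -0.08988532584561497 [[ 0.8  2.3]
 [ 1.6 -0.7]
 [-2.9 -2.7]
 [ 0.4  1.2]]
bumpers [array([527.4272746 , 141.05977553]), array([513.06498043, -18.29430979])]
[[750.  130.1  34. ]
 [729.7 -61.5  34. ]
 [679.8 135.4  34. ]
 [659.8 -54.   34. ]]
dock [678.96622061  40.18719903] -0.10354402029036898 [[ 0.8  1.1]
 [ 0.8 -2.2]
 [-0.7  3.3]
 [-0.9 -2.2]]
case in dock [-100.06635301    5.49634344] 0.01365869444475401
[[ 573.44879406 -140.57020508   10.        ]
 [ 629.87199915  228.37337226   10.        ]
 [ 677.98183994 -160.27004982   10.        ]]
[[220.13596749 210.24515933]] [[218.78648494 247.38471842]]
[[220.57509313 217.0644226 ]] [[219.77514398 247.92368343]]
[[237.58870561 245.08996043]] [[293.13727009 252.30353684]]
[[237.91802154 252.72004251]] [[292.60854765 252.74032502]]
```

Request:
{"op": "jog_arm", "data": {
  "plan": "0 0 0 7.05 0;0 0 0 7.05 0;0 0 0 7.05 0;0 0 0 7.05 0;13 -38 0 0 0;13 -38 0 0 0;13 -38 0 0 0;13 -38 0 0 0;13 -38 0 0 0;13 -38 0 0 0;13 -38 0 0 0;13 -38 0 0 0;13 -38 0 0 0;13 -38 0 0 0;13 -38 0 0 0;13 -38 0 0 0;13 -38 0 0 0;13 -38 0 0 0;13 -38 0 0 0;0 0 0 0 0",
  "force": 40
}}

```text
time: 2.27
eef_pos: [453.0, 66.1, 238.6]
eef_rot: [0.999, -0.049, 0.0, -0.001]
force: [0.4, -0.8, 0.2]
grip_width: 0.2
```

Request:
{"op": "jog_arm", "data": {
  "plan": "12 -27 0 0 0;12 -27 0 0 0;12 -27 0 0 0;0 0 38 0 0;0 0 38 0 0;0 0 38 0 0;0 0 38 0 0;0 0 38 0 0;0 0 20 0 0;0 0 12 0 0;0 0 2 0 0;0 0 0 0 0;0 0 0 0 0"
}}

```text
time: 3.35
eef_pos: [496.5, 137.7, 15.6]
eef_rot: [0.999, -0.052, 0.001, -0.0]
force: [0.2, 0.9, 0.1]
grip_width: 0.4
```

```bash
python3 - <<'E'
from h import *
s=robot.get_state();print({k:np.round(s[k],4) for k in("time","eef_pos","eef_rot","force")})
im=robot.grab_frame("top")[130:280,190:335]
cv2.imwrite("pics/crop2.png",cv2.resize(im,(580,600),interpolation=cv2.INTER_CUBIC))
E
```

```text
{'time': np.float64(3.35), 'eef_pos': array([496.5479, 137.6572,  15.646 ]), 'eef_rot': array([ 9.987e-01, -5.180e-02,  7.000e-04, -1.000e-04]), 'force': array([0.201 , 0.8995, 0.08  ])}
```

View pics/crop2.png

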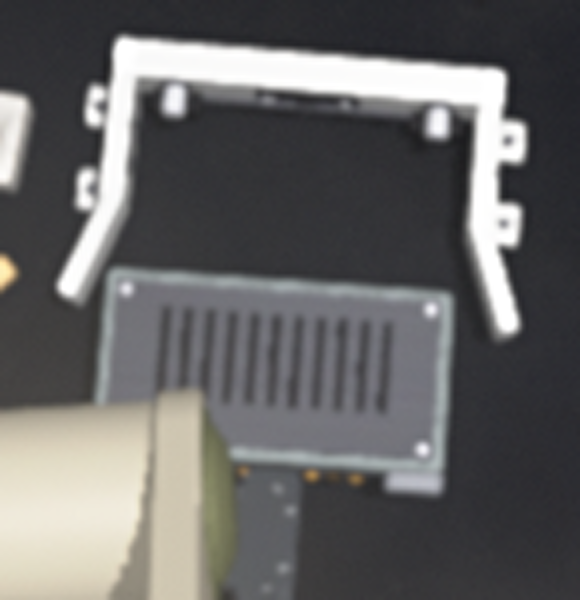

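The finger is behind the left corner, where the arm hides it, and the right bumper shows at (413,482) in the crop. First push on the left.

Request:
{"op": "jog_arm", "data": {
  "plan": "4 -6 0 0 0;6 0 0 0 0;4 0 0 0 0;4 0 0 0 0;3 0 0 0 0;3 0 0 0 0;3 0 0 0 0;3 0 0 0 0"
}}

```text
time: 4.07
eef_pos: [525.6, 141.0, 14.4]
eef_rot: [0.999, -0.052, -0.001, -0.0]
force: [-5.3, 2.6, 1.5]
grip_width: 0.3
```

Request:
{"op": "jog_arm", "data": {
  "plan": "3 0 0 0 0;3 0 0 0 0;2 0 0 0 0;0 0 0 0 0;-10 0 0 0 0;-13 0 0 0 0;0 38 0 0 0;0 39 0 0 0;0 39 0 0 0;0 39 0 0 0;0 0 0 0 0;0 0 0 0 0"
}}

```text
time: 5.07
eef_pos: [495.8, -13.6, 14.9]
eef_rot: [0.999, -0.053, 0.0, 0.0]
force: [0.6, 0.8, -0.2]
grip_width: 0.4
```

```bash
python3 - <<'E'
from h import *
s=robot.get_state();print({k:np.round(s[k],4) for k in("time","eef_pos","eef_rot","force")})
a=robot.grab_frame("top")[130:280,190:335];b=robot.grab_frame("scene")[180:300,200:360]
cv2.imwrite("pics/crop3.png",np.hstack([cv2.resize(a,(387,400),interpolation=cv2.INTER_CUBIC),cv2.resize(b,(400,400*120//160),interpolation=cv2.INTER_CUBIC) if 0 else cv2.copyMakeBorder(cv2.resize(b,(413,310),interpolation=cv2.INTER_CUBIC),0,90,0,0,0)]))
E
```

```text
{'time': np.float64(5.0667), 'eef_pos': array([495.781 , -13.6282,  14.9116]), 'eef_rot': array([ 9.986e-01, -5.340e-02,  5.000e-04,  2.000e-04]), 'force': array([ 0.647 ,  0.8387, -0.2081])}
```

View pics/crop3.png

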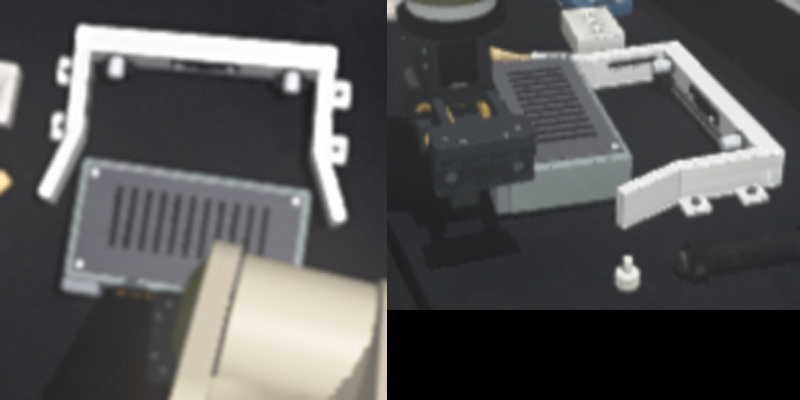

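The crop shows the case corners at (84,160), (310,188) and (64,278). The case has turned clockwise and the fingers are behind the right corner.

```bash
cat >> h.py <<'E'
od=np.array([679.,40.2]);td=-.1035
def todock(p): 
    c,s=np.cos(td),np.sin(td); return np.array([[c,s],[-s,c]])@(np.array(p)-od)
E
python3 - <<'E'
from h import *
f=lambda a:np.array(a)/2.669+[190,130]-0.3
P=onz("top",f([(84,160),(310,188),(64,278)]),48)
o,t,r=fit([(50,95),(50,-95),(-50,95)],P);print(o,t,r,todock(o),t-td)
R=np.array([[np.cos(t),-np.sin(t)],[np.sin(t),np.cos(t)]])
print("bumpers",[o+R@[-60,s*80] for s in(1,-1)])
E
```

```text
[590.43278792  50.17592805] -0.15186823558474594 [[ 1.3  1.6]
 [-0.2 -1.8]
 [-1.   0.2]] [-89.12392446   0.77219421] -0.04836823558474594
bumpers [array([543.22618814, 138.33224908]), array([519.02056767, -19.82617763])]
```

Request:
{"op": "jog_arm", "data": {
  "plan": "8 5 0 0 0;4 0 0 0 0;3 0 0 0 0;3 0 0 0 0;3 0 0 0 0;3 0 0 0 0;3 0 0 0 0;3 0 0 0 0;0 0 0 0 0"
}}

```text
time: 5.92
eef_pos: [525.3, -19.7, 14.5]
eef_rot: [0.999, -0.051, 0.0, -0.0]
force: [-0.7, -0.3, -0.5]
grip_width: 0.5
```

Request:
{"op": "jog_arm", "data": {
  "plan": "-10 0 0 0 0;-13 0 0 0 0;0 -39 0 0 0;0 -39 0 0 0;0 -39 0 0 0;0 -39 0 0 0;10 -3 0 0 0;7 0 0 0 0;4 0 0 0 0;4 0 0 0 0;4 0 0 0 0;4 0 0 0 0;4 0 0 0 0;3 0 0 0 0;0 0 0 0 0"
}}

```text
time: 7.17
eef_pos: [558.9, 135.8, 14.7]
eef_rot: [0.999, -0.052, 0.0, 0.0]
force: [-0.1, 0.4, -0.4]
grip_width: 0.1
```

Request:
{"op": "jog_arm", "data": {
  "plan": "-12 0 0 0 0;-20 0 0 0 0;0 39 0 0 0;0 39 0 0 0;0 39 0 0 0;0 39 0 0 0;7 2 0 0 0;4 0 0 0 0;4 0 0 0 0;4 0 0 0 0;4 0 0 0 0;4 0 0 0 0;4 0 0 0 0;4 0 0 0 0"
}}

```text
time: 8.33
eef_pos: [544.8, -20.6, 14.5]
eef_rot: [0.999, -0.051, -0.001, -0.0]
force: [-5.0, -1.1, -0.1]
grip_width: 0.5
```

```bash
cat > look.py <<'E'
from h import *
import sys
s=robot.get_state();print({k:np.round(s[k],4) for k in("time","eef_pos","force")},"tcp dock",todock(s["eef_pos"][:2]).round(1))
a=robot.grab_frame("top")[130:280,190:335];b=robot.grab_frame("scene")[180:300,200:360]
cv2.imwrite(f"pics/{sys.argv[1]}.png",np.hstack([cv2.resize(a,(464,480),interpolation=cv2.INTER_CUBIC),cv2.copyMakeBorder(cv2.resize(b,(330,248),interpolation=cv2.INTER_CUBIC),0,232,0,0,0)]))
E
python3 look.py c4
```

```text
{'time': np.float64(8.3333), 'eef_pos': array([544.7951, -20.5754,  14.4665]), 'force': array([-4.9974, -1.0965, -0.104 ])} tcp dock [-127.2  -74.3]
```

View pics/c4.png

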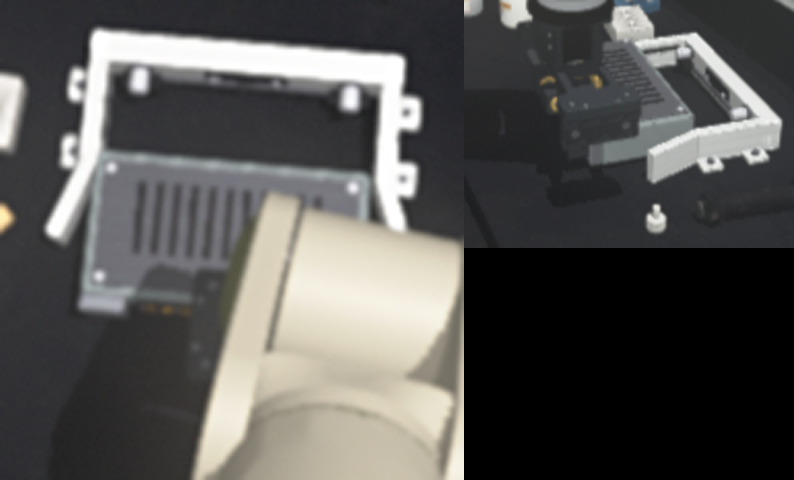

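The crop shows the case corners at (101,152), (368,177) and (84,290). The front is at the end of the lead-in and close to the left rail.

```bash
cat >> h.py <<'E'
def case(c,sc):
    P=onz("top",np.array(c)/sc+[190,130]-0.3,48)
    o,t,r=fit([(50,95),(50,-95),(-50,95)],P);d=todock(o)
    print("case in dock",d.round(1),round(t-td,3),r.tolist())
    R=np.array([[np.cos(t-td),-np.sin(t-td)],[np.sin(t-td),np.cos(t-td)]])
    print("bumpers L,R dock",(d+R@[-60,80]).round(1),(d+R@[-60,-80]).round(1), "front corners",(d+R@[50,95]).round(1),(d+R@[50,-95]).round(1))
E
python3 - <<'E'
from h import *
case([(101,152),(368,177),(84,290)],3.2)
f=lambda a:np.array(a)/3.2+[190,130]-0.3
D=onz("top",f([(107,64),(384,88),(102,150),(376,185)]),34);print(fit([(62,98),(62,-98),(-10,98),(-10,-98)],D))
E
```

```text
case in dock [-57.8   2. ] -0.016 [[1.8, 1.8], [0.5, -3.8], [-2.2, 2.0]]
bumpers L,R dock [-116.5   83. ] [-119.1  -77. ] front corners [-6.3 96.2] [ -9.3 -93.8]
(array([678.71170652,  40.50408582]), np.float64(-0.12487260807113311), array([[ 4.1, -2. ],
       [ 1. , -1. ],
       [-4.8,  3.4],
       [-0.3, -0.4]]))
```

Request:
{"op": "jog_arm", "data": {
  "plan": "-14 0 0 0 0;0 -39 0 0 0;0 -39 0 0 0;0 -39 0 0 0;0 -39 0 0 0;6 0 0 0 0;4 0 0 0 0;3 0 0 0 0;3 0 0 0 0;3 0 0 0 0;2 0 0 0 0;2 0 0 0 0"
}}

```text
time: 9.43
eef_pos: [569.3, 132.3, 14.5]
eef_rot: [0.999, -0.053, -0.001, -0.0]
force: [-4.3, 1.7, 1.7]
grip_width: 0.7
```

```bash
cat > st.py <<'E'
from h import *
s=robot.get_state();print(s["time"],todock(s["eef_pos"][:2]).round(1),np.round(s["force"],1))
E
python3 st.py
```

```text
9.4333 [-118.7   80.3] [-4.3  1.7  1.7]
```

Request:
{"op": "jog_arm", "data": {
  "plan": "-17 0 0 0 0;0 39 0 0 0;0 39 0 0 0;0 39 0 0 0;0 39 0 0 0;5 2 0 0 0;4 0 0 0 0;3 0 0 0 0;3 0 0 0 0;3 0 0 0 0;3 0 0 0 0;2 0 0 0 0"
}}

```text
time: 10.43
eef_pos: [559.1, -23.8, 14.3]
eef_rot: [0.999, -0.051, -0.001, 0.0]
force: [-6.6, -3.0, 0.9]
grip_width: 0.3
```

Request:
{"op": "jog_arm", "data": {
  "plan": "-16 0 0 0 0;0 -39 0 0 0;0 -39 0 0 0;0 -39 0 0 0;0 -39 0 0 0;7 -2 0 0 0;4 0 0 0 0;3 0 0 0 0;3 0 0 0 0;3 0 0 0 0;3 0 0 0 0"
}}

```text
time: 11.35
eef_pos: [582.7, 130.9, 14.4]
eef_rot: [0.999, -0.052, -0.001, -0.0]
force: [-1.4, 1.6, -1.3]
grip_width: 0.2
```

```bash
python3 st.py
```

```text
11.35 [-105.1   80.3] [-1.4  1.6 -1.3]
```

Request:
{"op": "jog_arm", "data": {
  "plan": "-18 0 0 0 0;0 39 0 0 0;0 39 0 0 0;0 39 0 0 0;0 39 0 0 0;7 2 0 0 0;4 0 0 0 0;3 0 0 0 0;3 0 0 0 0;3 0 0 0 0;2 0 0 0 0"
}}

```text
time: 12.27
eef_pos: [570.4, -24.7, 14.4]
eef_rot: [0.999, -0.051, -0.001, -0.0]
force: [-4.4, -0.8, 0.3]
grip_width: 0.4
```

Request:
{"op": "jog_arm", "data": {
  "plan": "-15 0 0 0 0;0 -39 0 0 0;0 -39 0 0 0;0 -39 0 0 0;0 -39 0 0 0;8 -2 0 0 0;4 0 0 0 0;3 0 0 0 0;3 0 0 0 0;3 0 0 0 0"
}}

```text
time: 13.1
eef_pos: [592.4, 130.2, 14.4]
eef_rot: [0.999, -0.052, -0.001, -0.0]
force: [-3.1, 2.9, -0.4]
grip_width: 0.4
```

```bash
python3 st.py
```

```text
13.1 [-95.5  80.6] [-3.1  2.9 -0.4]
```

Request:
{"op": "jog_arm", "data": {
  "plan": "-14 0 0 0 0;0 39 0 0 0;0 39 0 0 0;0 39 0 0 0;0 39 0 0 0;5 2 0 0 0;3 0 0 0 0;3 0 0 0 0;3 0 0 0 0;2 0 0 0 0;2 0 0 0 0"
}}

```text
time: 14.02
eef_pos: [580.2, -25.7, 14.4]
eef_rot: [0.999, -0.051, -0.001, -0.0]
force: [-4.9, -0.9, 0.3]
grip_width: 0.7
```

Request:
{"op": "jog_arm", "data": {
  "plan": "-15 0 0 0 0;0 -39 0 0 0;0 -39 0 0 0;0 -39 0 0 0;0 -39 0 0 0;8 -2 0 0 0;4 0 0 0 0;3 0 0 0 0;3 0 0 0 0;2 0 0 0 0"
}}

```text
time: 14.85
eef_pos: [601.5, 129.2, 14.4]
eef_rot: [0.999, -0.052, -0.001, -0.0]
force: [-2.9, 2.6, -0.6]
grip_width: 0.3
```

```bash
python3 st.py
```

```text
14.85 [-86.3  80.5] [-2.9  2.6 -0.6]
```

Request:
{"op": "jog_arm", "data": {
  "plan": "-16 0 0 0 0;0 39 0 0 0;0 39 0 0 0;0 39 0 0 0;0 39 0 0 0;6 2 0 0 0;4 0 0 0 0;3 0 0 0 0;3 0 0 0 0;2 0 0 0 0;2 0 0 0 0"
}}

```text
time: 15.77
eef_pos: [589.1, -26.7, 14.4]
eef_rot: [0.999, -0.051, -0.001, -0.0]
force: [-4.3, -1.3, 0.5]
grip_width: 0.0
```

Request:
{"op": "jog_arm", "data": {
  "plan": "-15 0 0 0 0;0 -39 0 0 0;0 -39 0 0 0;0 -39 0 0 0;0 -39 0 0 0;8 -2 0 0 0;4 0 0 0 0;3 0 0 0 0;3 0 0 0 0;1 0 0 0 0"
}}

```text
time: 16.6
eef_pos: [609.5, 128.4, 14.4]
eef_rot: [0.999, -0.052, -0.001, -0.0]
force: [-4.3, 3.0, 0.2]
grip_width: 0.4
```

```bash
python3 st.py
```

```text
16.6 [-78.3  80.5] [-4.3  3.   0.2]
```

Request:
{"op": "jog_arm", "data": {
  "plan": "-14 0 0 0 0;0 39 0 0 0;0 39 0 0 0;0 39 0 0 0;0 39 0 0 0;5 2 0 0 0;3 0 0 0 0;2 0 0 0 0;2 0 0 0 0;2 0 0 0 0;1.5 0 0 0 0"
}}

```text
time: 17.52
eef_pos: [594.2, -27.3, 14.5]
eef_rot: [0.999, -0.051, -0.001, 0.0]
force: [-10.1, -1.4, 5.0]
grip_width: 0.4
```

Request:
{"op": "jog_arm", "data": {
  "plan": "-12 0 0 0 0;0 -39 0 0 0;0 -39 0 0 0;0 -39 0 0 0;0 -39 0 0 0;7 -2 0 0 0;2 0 0 0 0;2 0 0 0 0;2 0 0 0 0;1 0 0 0 0"
}}

```text
time: 18.35
eef_pos: [611.5, 128.5, 14.1]
eef_rot: [0.999, -0.052, -0.003, -0.0]
force: [-8.7, 4.8, 3.5]
grip_width: 0.3
```

```bash
python3 st.py
```

```text
18.35 [-76.3  80.9] [-8.7  4.8  3.5]
```

Request:
{"op": "jog_arm", "data": {
  "plan": "-12 0 0 0 0;0 39 0 0 0;0 39 0 0 0;0 39 0 0 0;0 39 0 0 0;6 1 0 0 0;3 0 0 0 0;2 0 0 0 0;1 0 0 0 0;1 0 0 0 0;1 0 0 0 0"
}}

```text
time: 19.27
eef_pos: [597.1, -26.8, 13.9]
eef_rot: [0.999, -0.051, -0.003, -0.0]
force: [-9.3, -3.9, 1.5]
grip_width: 0.3
```

```bash
python3 st.py
```

```text
19.2667 [-74.5 -75.1] [-9.3 -3.9  1.5]
```

Request:
{"op": "jog_arm", "data": {
  "plan": "1 0 0 0 0;1 0 0 0 0"
}}

```text
time: 19.43
eef_pos: [598.9, -27.0, 13.9]
eef_rot: [0.999, -0.051, -0.003, 0.0]
force: [-15.1, -3.7, 4.7]
grip_width: 0.4
```

Request:
{"op": "jog_arm", "data": {
  "plan": "-12 0 0 0 0;0 -39 0 0 0;0 -39 0 0 0;0 -39 0 0 0;0 -39 0 0 0;6 -1 0 0 0;2 0 0 0 0;1 0 0 0 0;1 0 0 0 0;1 0 0 0 0;1 0 0 0 0"
}}

```text
time: 20.35
eef_pos: [615.3, 128.0, 13.8]
eef_rot: [0.999, -0.052, -0.003, -0.0]
force: [-7.6, 4.1, 0.4]
grip_width: 0.9
```

```bash
python3 st.py
```

```text
20.35 [-72.4  80.8] [-7.6  4.1  0.4]
```

Request:
{"op": "jog_arm", "data": {
  "plan": "1 0 0 0 0;0 0 0 0 0"
}}

```text
time: 20.52
eef_pos: [615.4, 128.0, 13.8]
eef_rot: [0.999, -0.052, -0.004, -0.0]
force: [-13.4, 4.8, 4.1]
grip_width: -0.0
```

```bash
python3 st.py
```

```text
20.5167 [-72.3  80.8] [-13.4   4.8   4.1]
```

Request:
{"op": "jog_arm", "data": {
  "plan": "-12 0 0 0 0;0 39 0 0 0;0 39 0 0 0;0 39 0 0 0;0 39 0 0 0;6 1 0 0 0;2 0 0 0 0;2 0 0 0 0;1 0 0 0 0;0.5 0 0 0 0;0 0 0 0 0"
}}

```text
time: 21.43
eef_pos: [598.8, -27.1, 13.8]
eef_rot: [0.999, -0.051, -0.004, 0.0]
force: [-11.6, -3.7, 3.4]
grip_width: 0.6
```

```bash
python3 st.py
```

```text
21.4333 [-72.8 -75.2] [-11.6  -3.7   3.4]
```

Request:
{"op": "jog_arm", "data": {
  "plan": "-12 0 0 0 0;0 -39 0 0 0;0 -39 0 0 0;0 -39 0 0 0;0 -39 0 0 0;6 -1 0 0 0;2 0 0 0 0;2 0 0 0 0;1 0 0 0 0;1 0 0 0 0;0 0 0 0 0;0 0 0 0 0"
}}

```text
time: 22.43
eef_pos: [615.4, 127.9, 14.1]
eef_rot: [0.999, -0.052, -0.003, -0.0]
force: [-10.0, 5.6, 5.1]
grip_width: 0.3
```

```bash
python3 st.py
```

```text
22.4333 [-72.3  80.7] [-10.    5.6   5.1]
```

Request:
{"op": "jog_arm", "data": {
  "plan": "0.5 0 0 0 0;0.5 0 0 0 0;0 0 0 0 0;0 0 0 0 0;0 0 0 0 0"
}}

```text
time: 22.85
eef_pos: [615.4, 127.9, 14.1]
eef_rot: [0.999, -0.052, -0.004, -0.0]
force: [-16.1, 5.0, 8.1]
grip_width: 0.2
```

```bash
python3 st.py
```

```text
22.85 [-72.3  80.7] [-16.1   5.    8.1]
```

Request:
{"op": "jog_arm", "data": {
  "plan": "0 0 0 0 0;0 0 0 0 0;-13 0 0 0 0;0 39 0 0 0;0 39 0 0 0;0 39 0 0 0;0 39 0 0 0;6 1 0 0 0;2 0 0 0 0;2 0 0 0 0;1 0 0 0 0;0.5 0 0 0 0;0 0 0 0 0;0 0 0 0 0"
}}

```text
time: 24.02
eef_pos: [598.9, -26.9, 13.9]
eef_rot: [0.999, -0.051, -0.003, -0.0]
force: [-8.6, -3.4, 1.8]
grip_width: 0.6
```

```bash
python3 st.py
```

```text
24.0167 [-72.8 -75. ] [-8.6 -3.4  1.8]
```

Request:
{"op": "jog_arm", "data": {
  "plan": "0.5 0 0 0 0;0.6 0 0 0 0;0 0 0 0 0;0 0 0 0 0;0 0 0 0 0;0 0 0 0 0"
}}

```text
time: 24.52
eef_pos: [598.9, -26.8, 13.8]
eef_rot: [0.999, -0.051, -0.004, -0.0]
force: [-16.5, -3.5, 6.2]
grip_width: 0.6
```

```bash
python3 st.py
```

```text
24.5167 [-72.8 -75. ] [-16.5  -3.5   6.2]
```

Request:
{"op": "jog_arm", "data": {
  "plan": "-6 0 0 0 0;-30 0 0 0 0;-30 0 0 0 0;0 0 -40 0 0;0 0 -40 0 0;0 0 -40 0 0;-38 0 -10 0 0;-38 0 0 0 0;0 38 0 0 0;0 38 0 0 0;0 38 0 0 0;0 38 0 0 0;0 38 0 0 0;0 38 0 0 0;0 38 0 0 0;0 38 0 0 0;0 0 0 0 0"
}}

```text
time: 25.93
eef_pos: [428.9, -320.4, 144.6]
eef_rot: [0.999, -0.053, 0.001, 0.001]
force: [-0.3, -0.5, -0.1]
grip_width: 0.2
```

```bash
python3 look.py c5; python3 st.py
```

```text
{'time': np.float64(25.9333), 'eef_pos': array([ 428.9019, -320.3796,  144.6056]), 'force': array([-0.2872, -0.4715, -0.0534])} tcp dock [-211.5 -384.5]
26.0333 [-211.5 -379.8] [-0.4 -0.5 -0.4]
```

View pics/c5.png

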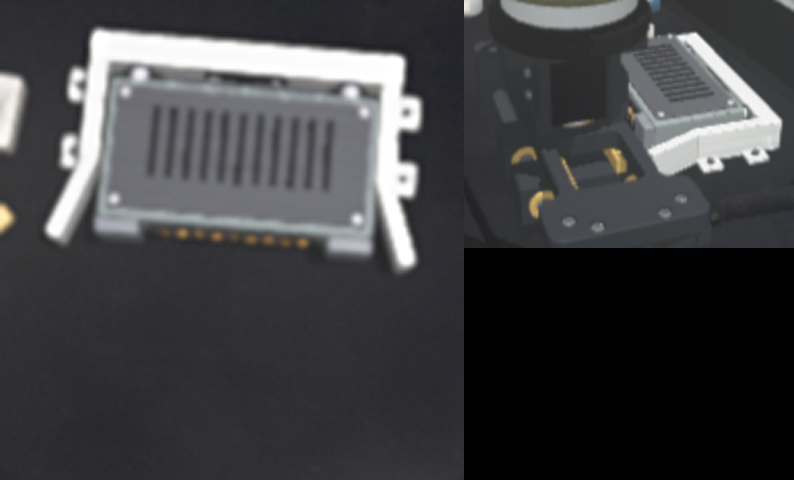

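The case sits square in the frame, with front corners at (113,76) and (380,96) and the rear left corner at (100,213). The gauge block and bar at the left edge haven't moved.

```bash
python3 - <<'E'
from h import *
case([(113,76),(380,96),(100,213)],3.2)
a=cv2.imread("pics/top0.png").astype(int);b=robot.grab_frame("top").astype(int)
for n,(y,x,h,w) in dict(gauge=(148,155,30,45),bar=(192,168,25,27),torch=(150,342,60,18),screw=(218,338,14,14)).items():
    print(n,abs(a-b)[y:y+h,x:x+w].mean().round(1))
E
```

```text
case in dock [-1.6 -2.6] 0.006 [[1.1, 1.1], [0.5, -2.8], [-1.7, 1.7]]
bumpers L,R dock [-62.1  77. ] [-61.1 -83. ] front corners [47.8 92.7] [ 49.  -97.3]
gauge 0.5
bar 0.7
torch 1.0
screw 0.6
```

```bash
python3 -c "
from workcell import robot;print(robot.close_job())"
```

```text
the job is handed in; nothing more can be done
None
```

The case is docked, with both front corners against the stops, and the job is handed in at about 26 s of the 72 s allowed. I walked it in with alternating bumper pushes.

**Pressing:** I pressed the left corner home with about 16 N forward, then the right with about 16.5 N. The sideways and upward components brought the total to about 19 N and 18 N. Neither corner moved further under the press. I then backed off, and the force readings returned to nearly zero.

**Forces:** The highest reading was about 19 N. The force is only reported at the end of each move, so I have no readings within the moves.

**Order:** Before the final presses, the feeling pushes briefly reached about 15 N on the right and then 13 N on the left. The final left-then-right presses came after these.

**Last checks:**
- **Position:** The fingers stopped at nearly equal depth at both corners (-72.3 mm left, -72.8 mm right along the frame).
- **Picture:** The last picture puts the case centre about 1.6 mm short of nominal and square to within 0.01 rad. Reading corners by eye is good to about 2–3 mm, so this agrees only roughly with the finger positions, which put the stops about 3 mm nearer than nominal.
- **Bystanders:** All four show no change from the first picture.
- **Not checked:** I did not touch the left corner again after the last right press. An earlier right push of about 12 N had left it in place.

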